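# Press the stopper into a vial on the bench press

### The job

Stand the vial with the tall, proud stopper in the nest of the little hand press and slide the carriage fully home under the ram. Then press the sprung plunger down until it bottoms firmly on its depth stop, which is set differently each time and must be found by feel (push with 15 to 20 N, never over 25 N), hold it there half a second and let it come all the way back up. Leave the vial standing in the nest under the ram, and do not disturb the two other vials.

Things in the scene. Friction and masses are not known exactly. Their poses are not given: they have to be found in the camera images.
- press: Grey C-frame hand press fixed to the bench. Origin on the bench under the ram axis; +x points to the column behind, +y along the carriage rails to the loading end. Base x -45..75, y -55..180, top z 12 mm; column x 45..75, y +-23; head x -25..75, y +-23, z 118..150; guide rails at x +-36, tops z 20. Ram foot (16 mm disc) at z 101 when up. Depth stop: 26 mm sleeve with rubber buffer on the head.
- carriage (a joint): Slide of the aluminium carriage along the press's -y axis, in m: 0 = fully out at the loading end (nest axis 125 mm from the ram axis), 0.125 = home against its end stop, nest exactly under the ram. Starts 0 to 0.02. About 2 N of friction, stays where it is left.
- nest_floor (a point): Centre of the floor of the nest, a 31 mm round hole, 12 mm deep with a 3.5 mm chamfer, in the carriage's 58 x 58 mm block. The floor is 20 mm above the bench, the block's top 32 mm. Axes as those of the press.
- tab (a point): Middle of the outer (press +y) face of the carriage's upright black tab, 42 mm above the bench. The tab is 40 mm wide (x), 10 mm thick (y), top 57 mm above the bench; this face is 100 mm from the nest's axis. Push it towards press -y, or pinch the tab across its 10 mm, to move the carriage.
- plunger (a joint): Travel of the sprung plunger (black 44 mm knob, ram below) straight down, m: 0 = up; springs back. The depth stop ends it between 12 and 24 mm: not measured, feel for it. The ram meets the stopper after 6 mm. Before the stop the push stays under 11 N (spring 3 to 5, stopper 4.5 more); on it, it rises about 14 N per mm: 13 N or more is bottomed, above 25 N overloads it.
- plunger_top (a point): Centre of the flat top of the plunger's knob, 200 mm above the bench when up. The flat is 34 mm across.
- vial: The vial to work on: clear glass cylinder, 27 mm across, glass 55 mm high, 50 g. A dark plain stopper of 20 mm diameter stands 20 mm proud of its rim (total 75 mm); the other vials have wide screw caps. Origin at the centre of its foot, z up. Stands on the bench near the other two vials, at least 65 mm from them, centre to centre.
- stopper (a joint): How far the stopper has been pushed down into the vial, in m: 0 = as found, 20 mm proud; 0.020 = flush. Moves only against 4.5 N of drag and stays.
- vial_stray: Bystander: capped sample vial, 26 mm across, 56 mm high, origin at the centre of its foot.
- vial_violet: Bystander: capped sample vial, 29 mm across, 57 mm high, origin at the centre of its foot.
There are look-alikes about, which are no part of the job. Leave any yellow look-alike of the vial alone.

How it is judged:
By the outcome, as a careful person would: the job done as asked, in the order asked, and still so for the second after the job is handed in, with the robot touching nothing.
It also fails if it takes over 72 s, if anything falls off the work surface, if the arm or the gripper's body presses on something with over 40 N, if the wrist force passes 120 N, or if a joint passes its speed limit or range.

### The arm

A 6-joint arm with a two-finger parallel gripper is mounted at the origin on a cart in front of the work surface, level with it; the furniture and walls round the work are solid. World frame = base frame: x ahead of the robot, y to its left, z up, the work surface at z = 0. Lengths are in mm, angles in rad, forces in N, time in s.
With the tool pointing down it reaches from about 350 to 975 mm from the base axis. Payload 7.1 kg.
Tool frame: the origin (TCP) lies between the finger pads; the fingertips stand 14 mm ahead of it and the grasp point (between the pads) lies 5 mm behind it; z points along the fingers, y is the direction in which the jaws open and shut (so a half turn about z gives the same grasp; the last joint's range is limited). The gripper opens to 88 mm and grips with 3 to 60 N. Pads are 20 mm wide; open, the fingers measure 115 mm over their backs; the gripper's body (75 mm by 178 mm) begins 61 mm behind the grasp point.
Start: joints at [1.313, 0.423, 1.63, -0, 1.089, -0.019], TCP at [147.804, 607.255, 236.675] pointing down, gripper open.
Joint ranges: [-3, 3], [-0.9, 2.11], [0.09, 2.58], [-1.31, 4.45], [0.11, 2.69], [-2.54, 2.54]. Speed limits (rad/s): [2.39, 2.39, 3.01, 3.14, 3.14, 3.14].

### API

Orientations are given as a rotation vector (axis times angle).
In Python, from workcell import get_obs, get_image, calibration, close_job, regions_of, place_of gives the robot as it stands.
- The arm moves only by the tool move_arm, never from a script. Its argument "deltas" is a list of rows, each a list of 5 numbers: the closure in counts, from 0 (fully open) to 255 (shut), then the shift along the tool's x, y, z in m, then the turn about the tool's z in rad. In form: [[grip, x, y, z, roll], ...]. A call has 1 to 5 rows; each row is the pose to reach, as a shift and turn from the pose commanded when the call began, along the tool's axes at that moment; what a row does not reach only later rows make up. A row lasts 1/12 s, in which the tool goes at most 41.7 mm and 7.16 degrees, less where a joint would pass 70% of its speed; a pose out of reach is approached as far as the arm can. A call with a gripper value outside its range is refused whole. The fingers move at their own pace and stop on an object; the grip force is fixed at half the most. Time passes only in rows, so rows that repeat a pose let the fingers close. It gives the time, the measured TCP pose, the force and the opening at its end, in the units of the state.
- get_obs(): the state, without advancing time (a new reading comes with each control period).
- get_image(name): name is "side" or "top" or "wrist"; returns the picture (480x640x3 uint8, blue, green, red); there is no depth.
- calibration(name): a dict with "intrinsics" (3x3 intrinsics, pixels), "world_to_cam" (4x4, takes a point from world to camera coordinates); the wrist camera has in their place "hand_eye" (4x4, takes a point from camera to tool coordinates, whose origin is the TCP and whose axes are the flange's). Camera axes: x right, y down, z forward; pixel columns grow to the right and rows downward; lengths in mm; the calibration is good to about 2 mm. A picture is of the moment at which its call begins: read the wrist's pose just before it. calibration takes no time and is no camera call.
- close_job(): hands the job in, once; it reports no verdict.
Trained networks look in the newest picture that a camera, given by its name, has taken for a name from the list of things; names that differ only in an ending like _2 or _b are one class to them, and where a whole thing is asked for, a point or a joint stands for the part that bears it (a point fixed in the world has none). Each returns a list of dicts, best first, with "conf" (0 to 1); they miss things now and then, are a little off and sometimes report something else, mostly with a low value. They report only what shows in the picture. A call takes as long as a camera call. They do not tell look-alikes from the thing itself.
- regions_of(camera, name): "region" (480x640 bool, what is visible of it).
- place_of(camera, name): "location" ([x, y, z] in mm, in world coordinates, good to about 4 mm: a listed point, or the origin of a listed thing).
The state is a dict: "t": time; "qpos": joint angles; "qvel": joint speeds; "joint_torque": joint torques, N m; "ee_pos": TCP position; "orientation": TCP orientation; "ft_force": force on the tool from outside, world axes, zero at the start; "moment": the same for the moment, N m; "width": finger opening in mm.
Only numpy, scipy, OpenCV 4.12 (cv2) and the standard library are available. Lean on these libraries where they do the work, as an engineer would, in place of code of your own. Each camera call takes 0.05 s, during which the arm holds its last target.

## Working session

There is one attempt and no reset: what is moved stays moved. The work goes in short steps, Python scripts to look and compute and a tool call to move; the robot and the scene stay as the last step left them, time stands still between calls to the robot, and variables do not carry over. Pictures are saved under pics/ and viewed, and the job is handed in when it is done.

Besides the shell and the picture viewer there is one more tool, called as a command line: name --pt "numbers of a row" for each row, then --argument value for the rest. move_arm: Moves the arm, as the interface text tells. Its arguments: {"type":"object","properties":{"deltas":{"type":"array","items":{"type":"array","items":{"type":"number"}}}},"required":["deltas"]}

```bash
mkdir -p pics; ls; python3 - <<'E'
from workcell import *
import cv2
o=get_obs();print(o)
for c in("side","top","wrist"):
    cv2.imwrite(f"pics/{c}0.png",get_image(c)); print(c,calibration(c))
    for n in("vial","press","nest_floor","tab","plunger_top","vial_stray","vial_violet"):
        for r in place_of(c,n): print(c,n,r)
print(get_obs()["t"])
E
```

```text
pics
{'t': 0.0, 'qpos': array([ 1.31301795e+00,  4.23869907e-01,  1.63067564e+00,  1.23002168e-05,
        1.08861068e+00, -1.89890655e-02]), 'qvel': array([-0.00078375, -0.00161887, -0.0003127 , -0.00021858,  0.00021986,
        0.00034994]), 'joint_torque': array([ 1.31157325e-03, -5.44615674e+01, -2.73674852e+01,  6.46082824e-02,
        2.26203469e-02, -1.43262837e-04]), 'ee_pos': array([147.65788266, 606.75677188, 235.88918179]), 'orientation': array([-3.74180668e-01, -3.11900055e+00,  2.43004559e-03]), 'ft_force': array([-0.57612796,  0.92797731, -0.33509984]), 'moment': array([ 0.02277486,  0.01198768, -0.02463538]), 'width': 88.10612905619982}
side {'intrinsics': array([[461.91745622,   0.        , 317.18587371],
       [  0.        , 461.91745622, 248.38089801],
       [  0.        ,   0.        ,   1.        ]]), 'world_to_cam': array([[-9.99964137e-01, -7.70101021e-03, -3.52412775e-03,
         5.44093764e+02],
       [-1.23810453e-03,  5.44575805e-01, -8.38710713e-01,
         5.65329734e+01],
       [ 8.37807447e-03, -8.38676271e-01, -5.44565809e-01,
         1.11072108e
[... 1500 characters left out ...]
 [602.2, -94.0, 197.2], 'conf': 0.62}
top vial_stray {'location': [557.9, 269.7, -1.2], 'conf': 0.73}
top vial_violet {'location': [510.7, 367.4, -0.1], 'conf': 0.62}
wrist {'intrinsics': array([[405.97373393,   0.        , 320.54575165],
       [  0.        , 405.97373393, 240.94544762],
       [  0.        ,   0.        ,   1.        ]]), 'hand_eye': array([[-1.38625680e-03, -9.66522627e-01, -2.56577650e-01,
         7.10460487e+01],
       [ 9.99999037e-01, -1.32299961e-03, -4.19157336e-04,
         4.98362643e-01],
       [ 6.56729198e-05, -2.56577984e-01,  9.66523530e-01,
        -1.48564104e+02],
       [ 0.00000000e+00,  0.00000000e+00,  0.00000000e+00,
         1.00000000e+00]])}
1.2
```

View pics/side0.png

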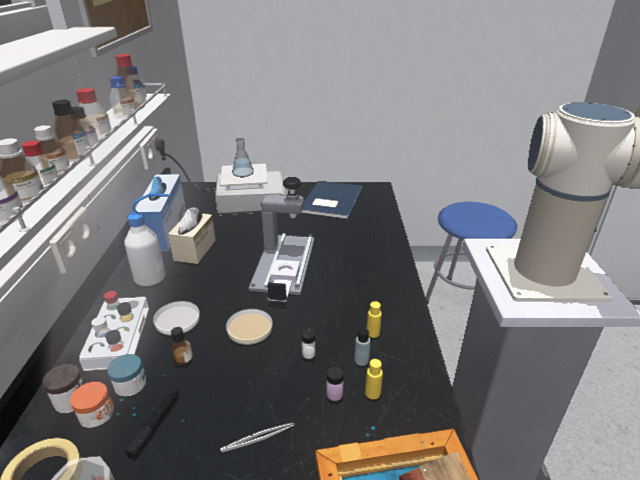

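View pics/top0.png

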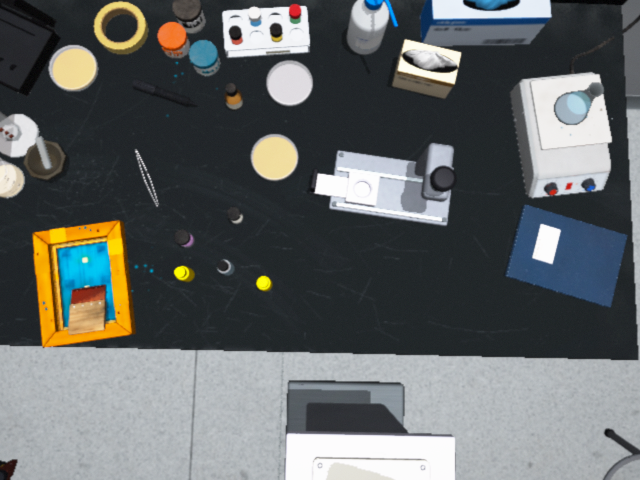

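The target is the vial with the dark stopper at side pixel (362,348), about (456,287) in the world. It stands between two yellow look-alikes at side (374,320) and (374,380). The press's nest is at about (616,25) and the ram at about (602,-94). I'll write a helper and refine these.

```bash
cat > h.py <<'E'
from workcell import *
import numpy as np, cv2
from scipy.spatial.transform import Rotation as Ro
def pose():
    o=get_obs(); return o,Ro.from_rotvec(o["orientation"]).as_matrix(),np.array(o["ee_pos"])
def delta(tgt,xang):
    """tgt TCP world mm; xang: world angle(deg) of tool x"""
    o,R,p=pose()
    d=R.T@(np.array(tgt)-p)/1000
    cur=np.degrees(np.arctan2(R[1,0],R[0,0]))
    roll=-((xang-cur+180)%360-180)
    print("t",o["t"],"p",p.round(1),"xang",round(cur,2),"tilt",R[:,2].round(4),"F",o["ft_force"].round(1),"w",round(o["width"],1))
    print("delta",d.round(4),"roll",round(np.radians(roll),4))
def proj(c,P):
    k=calibration(c);K=k["intrinsics"]
    if c=="wrist":
        o,R,p=pose();T=np.eye(4);T[:3,:3]=R;T[:3,3]=p
        W=np.linalg.inv(T@k["hand_eye"])
    else: W=k["world_to_cam"]
    P=np.atleast_2d(P);q=P@W[:3,:3].T+W[:3,3];q=q@K.T
    return q[:,:2]/q[:,2:]
def back(c,uv,z):
    k=calibration(c);K=k["intrinsics"]
    if c=="wrist":
        o,R,p=pose();T=np.eye(4);T[:3,:3]=R;T[:3,3]=p
        C=T@k["hand_eye"]
    else: C=np.linalg.inv(k["world_to_cam"])
    d=C[:3,:3]@np.linalg.inv(K)@np.array([*uv,1.]);o=C[:3,3]
    return o+d*(z-o[2])/d[2]
E
python3 - <<'E'
from h import *
delta([456,250,220],90)
im=cv2.imread("pics/top0.png")
cv2.imwrite("pics/top_press.png",cv2.resize(im[130:240,300:470],None,fx=4.5,fy=4.5,interpolation=cv2.INTER_CUBIC))
E
```

```text
t 1.2 p [147.8 607.2 236.7] xang 166.32 tilt [ 0. -0. -1.] F [-0.3 -0.3  0.4] w 88.0
delta [-0.384  -0.2742  0.0167] roll 1.332
```

View pics/top_press.png

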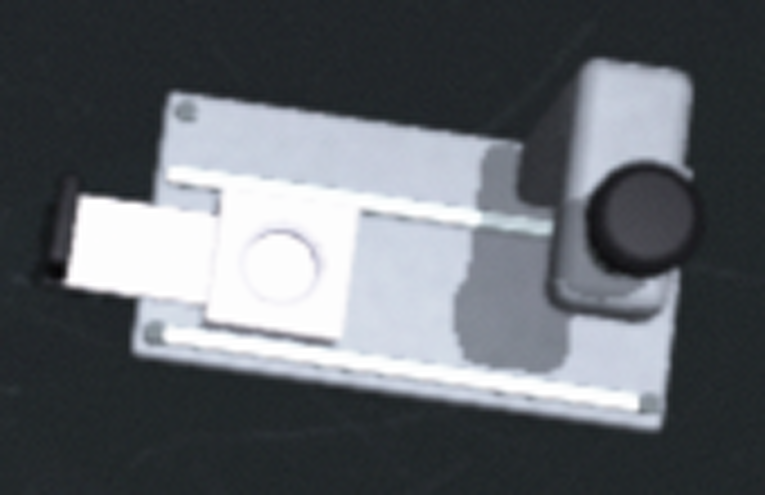

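The crop shows the nest, the tab and the knob, with the rails tilted about 7–8°. Next I'll move over the vial.

move_arm --pt "0 -0.384 -0.274 0 1.332" --pt "0 -0.384 -0.274 0 1.332" --pt "0 -0.384 -0.274 0 1.332" --pt "0 -0.384 -0.274 0 1.332" --pt "0 -0.384 -0.274 0 1.332"

```text
t: 1.62
ee_pos: [284.8, 448.1, 236.8]
orientation: [1.323, 2.849, 0.0]
ft_force: [0.8, 1.2, -0.3]
width: 87.8
```

```bash
python3 -c "
from h import *
delta([456,250,220],90)"
```

```text
t 1.6167 p [284.8 448.1 236.8] xang 130.19 tilt [ 2.e-04  2.e-04 -1.e+00] F [ 0.8  1.2 -0.3] w 87.8
delta [-0.2618  0.003   0.0168] roll 0.7015
```

move_arm --pt "0 -0.262 0.003 0.017 0.7" --pt "0 -0.262 0.003 0.017 0.7" --pt "0 -0.262 0.003 0.017 0.7" --pt "0 -0.262 0.003 0.017 0.7" --pt "0 -0.262 0.003 0.017 0.7"

```text
t: 2.03
ee_pos: [421.9, 291.4, 223.4]
orientation: [2.135, 2.304, 0.001]
ft_force: [1.4, -0.0, 0.2]
width: 87.7
```

```bash
python3 -c "
from h import *
delta([456,250,220],90)"
```

```text
t 2.0333 p [421.9 291.4 223.4] xang 94.35 tilt [ 5.e-04  4.e-04 -1.e+00] F [ 1.4 -0.   0.2] w 87.7
delta [-0.0439  0.0309  0.0034] roll 0.0759
```

move_arm --pt "0 -0.044 0.031 0.003 0.076" --pt "0 -0.044 0.031 0.003 0.076" --pt "0 -0.044 0.031 0.003 0.076"

```text
t: 2.28
ee_pos: [457.0, 249.6, 220.1]
orientation: [2.218, 2.224, 0.0]
ft_force: [0.1, -0.0, 0.4]
width: 87.7
```

```bash
python3 - <<'E'
from h import *
delta([456,287,130],90)
im=get_image("wrist");cv2.imwrite("pics/w1.png",im)
for r in place_of("wrist","vial"):print(r)
for r in regions_of("wrist","vial"):
    y,x=np.nonzero(r["region"]);print(r["conf"],x.min(),x.max(),y.min(),y.max())
E
```

```text
t 2.2833 p [457.  249.6 220.1] xang 90.15 tilt [ 2.e-04 -2.e-04 -1.e+00] F [ 0.1 -0.   0.4] w 87.7
delta [ 0.0374 -0.0009  0.0901] roll 0.0026
{'location': [425.3, 209.0, -0.4], 'conf': 0.89}
{'location': [441.4, 364.0, -2.6], 'conf': 0.8}
{'location': [459.8, 280.1, 1.4], 'conf': 0.79}
0.95 304 338 159 195
0.68 309 334 169 194
0.65 284 320 54 97
0.57 270 304 240 291
```

View pics/w1.png

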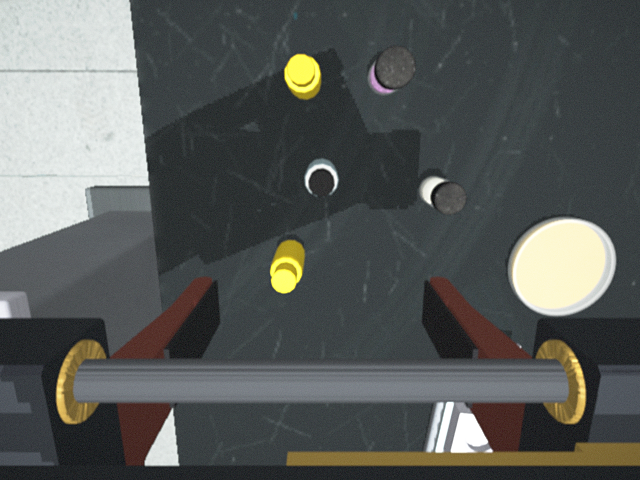

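The wrist picture shows the target's stopper at (321,182), inside a clear rim spanning x 304–338. The yellow vials are at (303,75) and (286,270), and the capped ones at (395,65) and (448,197).

```bash
python3 - <<'E'
from h import *
im=cv2.imread("pics/w1.png")
cv2.imwrite("pics/w1c.png",cv2.resize(im[140:215,280:360],None,fx=7,fy=7,interpolation=cv2.INTER_CUBIC))
print(back("wrist",(320.5,182.5),75))
for n in [(455,285),(458,282)]:
    a=np.linspace(0,6.28,40)
    p=proj("wrist",np.c_[n[0]+10*np.cos(a),n[1]+10*np.sin(a),75+0*a]); print(n,p.min(0),p.max(0))
for c in("side","top"):
  im=cv2.imread(f"pics/{c}0.png")
  p=proj(c,[[456,284,75],[456,284,0]]);print(c,p.round(1))
  u,v=p[0].astype(int);cv2.imwrite(f"pics/{c}v.png",cv2.resize(im[v-25:v+45,u-35:u+35],None,fx=6,fy=6,interpolation=cv2.INTER_CUBIC)); print(u-35,v-25)
E
```

```text
[453.25441852 288.73265719  75.        ]
(455, 285) [309.10613168 173.75260243] [336.70518186 201.37989152]
(458, 282) [313.24564199 177.98630668] [340.77498052 205.46869638]
side [[364.5 330.1]
 [362.5 359.4]]
329 305
top [[221.8 264.5]
 [227.1 267.7]]
186 239
```

View pics/w1c.png

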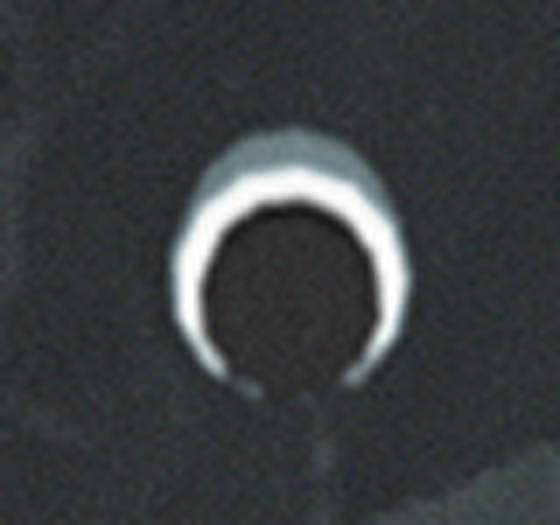

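View pics/sidev.png

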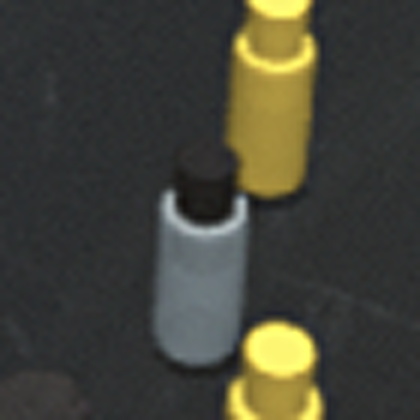

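Combining the cameras, the vial is at about (455,288). Next I descend with the jaws along world x.

move_arm --pt "0 0.0385 -0.002 0.03 0" --pt "0 0.0385 -0.002 0.07 0" --pt "0 0.0385 -0.002 0.11 0" --pt "0 0.0385 -0.002 0.15 0" --pt "0 0.0385 -0.002 0.185 0"

```text
t: 2.85
ee_pos: [451.1, 291.9, 33.1]
orientation: [-2.21, -2.232, 0.001]
ft_force: [0.4, 0.8, -0.6]
width: 87.7
```

```bash
python3 - <<'E'
from h import *
delta([455,288,35],90)
im=get_image("wrist");cv2.imwrite("pics/w2.png",im)
E
```

```text
t 2.85 p [451.1 291.9  33.1] xang 90.57 tilt [-6.e-04 -2.e-04 -1.e+00] F [ 0.4  0.8 -0.6] w 87.7
delta [-0.004   0.0039 -0.0019] roll 0.01
```

View pics/w2.png

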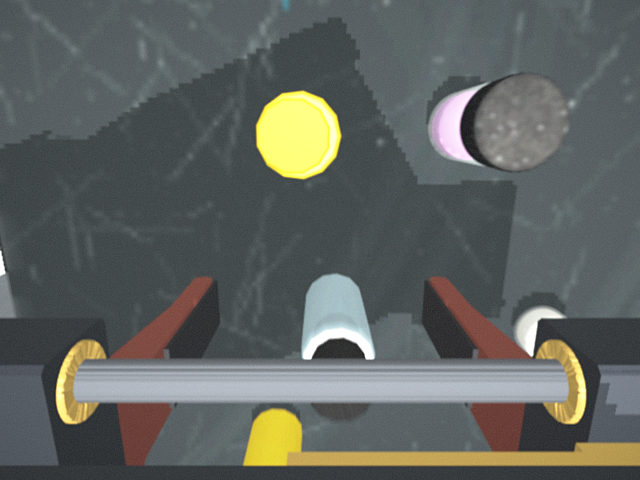

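The vial stands between the fingers, rim near (338,345). I'll let it settle, then check how well it is centred.

move_arm --pt "0 0 0 0 0" --pt "0 0 0 0 0"

```text
t: 3.07
ee_pos: [452.6, 291.5, 35.9]
orientation: [-2.212, -2.23, 0.0]
ft_force: [-0.5, -0.2, -0.4]
width: 87.6
```

```bash
python3 - <<'E'
from h import *
delta([455,288,35],90)
im=get_image("wrist");cv2.imwrite("pics/w3.png",im[250:440,200:440])
a=np.linspace(0,6.28,60)
for X,Y in((455,288),(455,284),(455,292)):
    for z in(0,55):
        p=proj("wrist",np.c_[X+13.5*np.cos(a),Y+13.5*np.sin(a),z+0*a]); print(X,Y,z,p.min(0).round(),p.max(0).round())
E
```

```text
t 3.0667 p [452.6 291.5  35.9] xang 90.46 tilt [-3.e-04 -0.e+00 -1.e+00] F [-0.5 -0.2 -0.4] w 87.6
delta [-0.0035  0.0024  0.0009] roll 0.0081
455 288 0 [298. 264.] [353. 316.]
455 288 55 [289. 313.] [365. 381.]
455 284 0 [298. 272.] [353. 323.]
455 284 55 [290. 324.] [364. 391.]
455 292 0 [298. 257.] [353. 309.]
455 292 55 [289. 303.] [365. 372.]
```

View pics/w3.png

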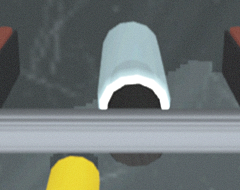

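The foot edge is at v≈272 and the rim centre at u≈335, so the vial is nearer (457,285). I'll adjust to that and close.

move_arm --pt "0 -0.0065 0.0045 0.001 0" --pt "0 -0.0065 0.0045 0.001 0" --pt "0 -0.0065 0.0045 0.001 0" --pt "0 -0.0065 0.0045 0.001 0"

```text
t: 3.45
ee_pos: [458.4, 283.9, 35.5]
orientation: [2.215, 2.227, 0.003]
ft_force: [-0.8, -0.1, -0.1]
width: 87.9
```

```bash
python3 - <<'E'
from h import *
delta([457,285,35],90)
im=get_image("wrist");cv2.imwrite("pics/w4.png",im[250:440,200:440])
E
```

```text
t 3.45 p [458.4 283.9  35.5] xang 90.31 tilt [ 0.0019  0.0012 -1.    ] F [-0.8 -0.1 -0.1] w 87.9
delta [ 0.0011 -0.0014  0.0005] roll 0.0054
```

View pics/w4.png

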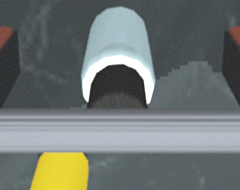

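move_arm --pt "255 0 0 0 0" --pt "255 0 0 0 0" --pt "255 0 0 0 0" --pt "255 0 0 0 0" --pt "255 0 0 0 0"

```text
t: 3.92
ee_pos: [457.5, 283.7, 34.1]
orientation: [-2.215, -2.228, 0.0]
ft_force: [0.5, -0.3, 1.6]
width: 57.7
```

move_arm --pt "255 0 0 0 0" --pt "255 0 0 0 0" --pt "255 0 0 0 0"

```text
t: 4.17
ee_pos: [457.6, 283.8, 34.1]
orientation: [-2.215, -2.228, 0.0]
ft_force: [0.3, -0.1, -0.1]
width: 37.9
```

move_arm --pt "255 0 0 0 0" --pt "255 0 0 0 0" --pt "255 0 0 0 0" --pt "255 0 0 0 0"

```text
t: 4.5
ee_pos: [457.6, 283.8, 34.2]
orientation: [2.215, 2.228, -0.0]
ft_force: [0.2, -0.2, -0.1]
width: 26.8
```

```bash
python3 - <<'E'
from h import *
delta([457,285,35],90)
im=get_image("wrist");cv2.imwrite("pics/w5.png",im[200:480,160:480])
E
```

```text
t 4.5 p [457.6 283.8  34.2] xang 90.35 tilt [-0. -0. -1.] F [ 0.2 -0.2 -0.1] w 26.8
delta [ 0.0012 -0.0006 -0.0008] roll 0.0061
```

View pics/w5.png

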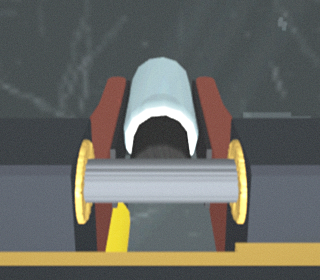

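The vial is gripped with the opening at 26.8 mm. I'll lift it and carry it high towards the press for a close look at the nest.

move_arm --pt "255 0 0 -0.03 0" --pt "255 0 0 -0.07 0" --pt "255 0 0 -0.11 0" --pt "255 -0.03 0.015 -0.14 0" --pt "255 -0.06 0.03 -0.17 0"

```text
t: 4.97
ee_pos: [485.7, 228.8, 201.9]
orientation: [2.211, 2.231, 0.002]
ft_force: [1.1, 0.9, -0.7]
width: 26.4
```

```bash
python3 - <<'E'
from h import *
delta([610,-10,300],83)
E
```

```text
t 4.9667 p [485.7 228.8 201.9] xang 90.52 tilt [ 1.4e-03  7.0e-04 -1.0e+00] F [ 1.1  0.9 -0.7] w 26.4
delta [-0.2398  0.1222 -0.0981] roll 0.1313
```

move_arm --pt "255 -0.03 0.015 -0.02 0.03" --pt "255 -0.06 0.03 -0.04 0.06" --pt "255 -0.09 0.045 -0.06 0.09" --pt "255 -0.12 0.06 -0.08 0.12" --pt "255 -0.15 0.075 -0.095 0.131"

```text
t: 5.38
ee_pos: [562.3, 77.2, 296.7]
orientation: [2.357, 2.076, 0.002]
ft_force: [0.6, -0.1, -0.1]
width: 26.3
```

```bash
python3 - <<'E'
from h import *
delta([610,-10,300],83)
E
```

```text
t 5.3833 p [562.3  77.2 296.7] xang 82.75 tilt [ 1.8e-03  3.0e-04 -1.0e+00] F [ 0.6 -0.1 -0.1] w 26.3
delta [-0.0805  0.0583 -0.0032] roll -0.0044
```

move_arm --pt "255 -0.03 0.02 0 0" --pt "255 -0.06 0.04 0 0" --pt "255 -0.08 0.058 0 0" --pt "255 -0.08 0.058 0 0" --pt "255 -0.08 0.058 0 0"

```text
t: 5.8
ee_pos: [609.2, -8.9, 294.2]
orientation: [-2.358, -2.075, 0.001]
ft_force: [-0.1, -0.2, -0.3]
width: 26.4
```

```bash
python3 - <<'E'
from h import *
delta([610,-10,300],83)
im=get_image("wrist");cv2.imwrite("pics/w6.png",im)
for n in("nest_floor","tab","plunger_top","press"):
    for r in place_of("wrist",n): print(n,r)
E
```

```text
t 5.8 p [609.2  -8.9 294.2] xang 82.69 tilt [-8.e-04  2.e-04 -1.e+00] F [-0.1 -0.2 -0.3] w 26.4
delta [-0.001   0.0009 -0.0058] roll -0.0054
nest_floor {'location': [619.5, 23.1, 17.5], 'conf': 0.62}
tab {'location': [629.2, 124.6, 43.6], 'conf': 0.64}
```

View pics/w6.png

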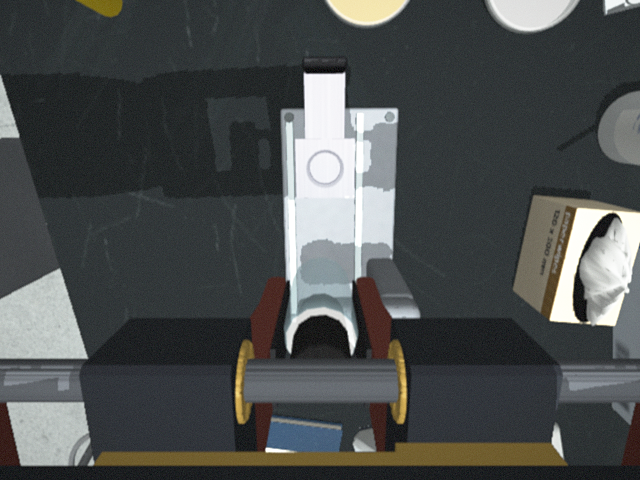

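The picture shows the nest ring at (325,167), the tab's top at (325,66), and the rails nearly vertical at about x 290 and 359. So the tool is close to the press's yaw. Now I'll measure more exactly.

```bash
python3 - <<'E'
from h import *
im=cv2.imread("pics/w6.png")
c=im[40:300,255:425]
cv2.imwrite("pics/w6c.png",cv2.resize(c,None,fx=2.3*1.0,fy=2.3,interpolation=cv2.INTER_CUBIC))
cv2.imwrite("pics/w6n.png",cv2.resize(im[135:205,285:365],None,fx=8,fy=8,interpolation=cv2.INTER_CUBIC))
# base edges: bright vs black, subpixel per row
g=cv2.cvtColor(im,cv2.COLOR_BGR2GRAY).astype(float)
L=[];Rr=[]
for v in range(116,250,3):
    r=g[v]
    gl=np.argmax(np.diff(r[270:292]))+270.5
    gr=np.argmin(np.diff(r[385:405]))+385.5
    L.append((gl,v));Rr.append((gr,v))
for S in (L,Rr):
    W=np.array([back("wrist",p,12)[:2] for p in S])
    # robust line
    vx,vy,x0,y0=cv2.fitLine(W.astype(np.float32),cv2.DIST_HUBER,0,.01,.01).ravel()
    print(np.degrees(np.arctan2(vy,vx)),x0,y0)
    n=np.array([-vy,vx]);print(((W-[x0,y0])@n).round(1))
E
```

```text
83.35056 570.12103 18.197695
[ 0.2  0.3  0.4 -4.6 -4.6  0.7  0.8  0.9  1.   0.   0.1 -4.9 -4.9 -4.8
 -4.7  0.7  0.8  0.9 -0.1  1.1  0.1 -5.1 -5.  -4.9 -4.8 -4.7 -4.6  0.9
 -0.1 -0.   0.1  0.2  0.3  0.4  0.5  0.6  0.7  0.8 -0.1 -0.   0.1  0.2
  0.3  0.4  0.5]
83.28189 687.6248 3.1380715
[-0.2 -0.3 -0.4  0.5  0.4  0.2  0.1  0.  -0.1 -0.2 -0.4 -0.5  0.4  0.3
  0.2  0.1 -0.1 -0.2 -0.3 -0.4  0.5  0.4  0.3  0.1  0.  -0.1 -0.2 -0.4
 -0.5  0.5  0.3  0.2  0.1 -0.  -0.2 -0.3 -0.4  0.5  0.4  0.3  0.1  0.
 -0.1 -0.2 -0.4]
```

View pics/w6n.png

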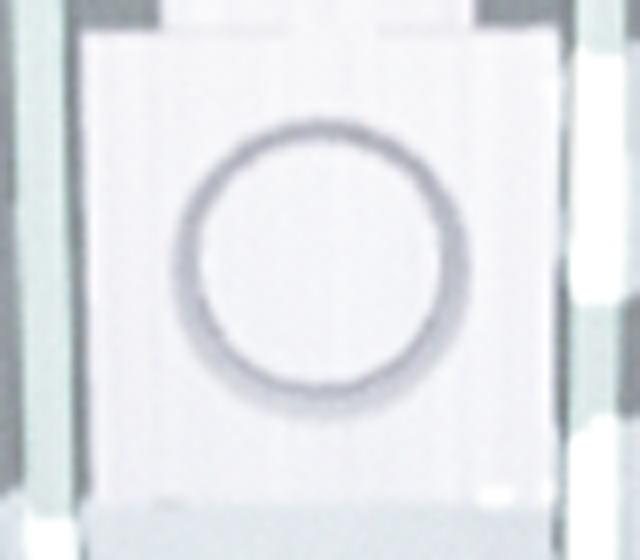

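View pics/w6c.png

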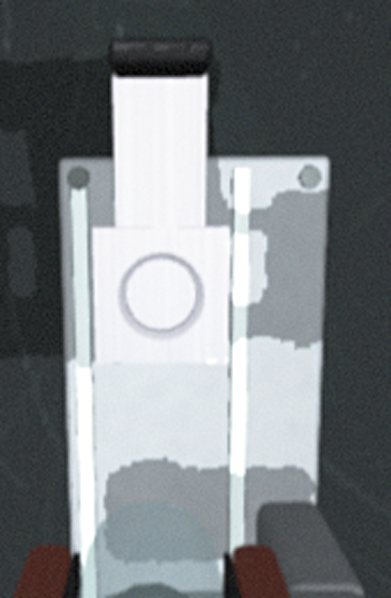

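```bash
python3 - <<'E'
from h import *
n=back("wrist",(324.8,168.3),32);print("nest",n)
a=np.linspace(0,6.28,60)
p=proj("wrist",np.c_[n[0]+19*np.cos(a),n[1]+19*np.sin(a),32+0*a]);print(p.min(0),p.max(0))
p=proj("wrist",np.c_[n[0]+15.5*np.cos(a),n[1]+15.5*np.sin(a),28.5+0*a]);print(p.min(0),p.max(0))
# tab top outer edge
print("tabtop", back("wrist",(325.5,59),57), back("wrist",(325,71.5),57))
u=np.array([np.cos(np.radians(83.3)),np.sin(np.radians(83.3))])
ram=np.array([602.5,-94]);d=n[:2]-ram;print("along",d@u,"perp",d@[u[1],-u[0]])
# same for top cam image: nest ring centre in crop (282,265)/4.5+(300,130)
print("top nest",back("top",(300+280/4.5,130+264/4.5),32))
print("top knob",back("top",(300+646/4.5,130+220/4.5),200))
# vial in hand: relative to TCP
for z in (294.2-34.2+55,): 
    o,R,pp=pose(); q=proj("wrist",np.c_[pp[0]+13.5*np.cos(a),pp[1]+13.5*np.sin(a),z+0*a]);print("rim pred",q.min(0),q.max(0))
im=cv2.imread("pics/side0.png");cv2.imwrite("pics/sp.png",cv2.resize(im[165:310,240:330],None,fx=4,fy=4,interpolation=cv2.INTER_CUBIC))
E
```

```text
nest [616.06285661  29.24231357  32.        ]
[305.81921695 148.8625199 ] [343.79017141 187.29387539]
[309.41210422 152.31660655] [340.13079976 183.41378087]
tabtop [628.27590307 125.52043656  57.        ] [626.59166422 115.40897296  57.        ]
along 123.98303709963481 perp -0.9085404594768421
top nest [613.75077068  25.83920529  32.        ]
top knob [597.85061965 -93.38307777 200.        ]
rim pred [285.16510954 306.08618324] [362.31079683 375.71390777]
```

View pics/sp.png

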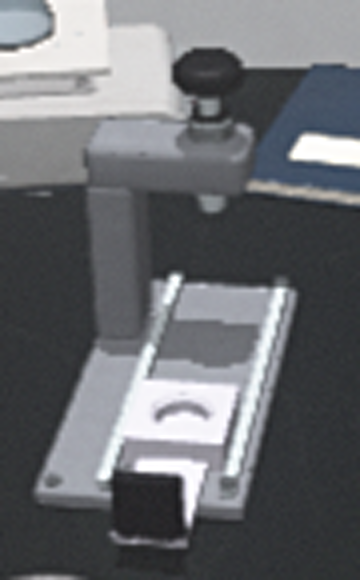

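The press yaw is −6.7°. Estimates of the nest spread over (614–619, 23–29), so I'll take a lower look next to the nest.

```bash
python3 -c "
from h import *
delta([613,-10,115],83.3)"
```

```text
t 6.05 p [608.6  -6.6 294.7] xang 82.92 tilt [-4.e-04  1.e-04 -1.e+00] F [-0.6 -0.1  0.1] w 26.5
delta [-0.0028  0.0049  0.1797] roll -0.0066
```

move_arm --pt "255 -0.003 0.005 0.036 -0.007" --pt "255 -0.003 0.005 0.073 -0.007" --pt "255 -0.003 0.005 0.11 -0.007" --pt "255 -0.003 0.005 0.145 -0.007" --pt "255 -0.003 0.005 0.18 -0.007"

```text
t: 6.47
ee_pos: [613.4, -10.3, 113.5]
orientation: [2.347, 2.088, 0.001]
ft_force: [1.4, 0.7, -1.4]
width: 26.2
```

move_arm --pt "255 0 0 0 0" --pt "255 0 0 0 0" --pt "255 0 0 0 0" --pt "255 0 0 0 0"

```text
t: 6.8
ee_pos: [615.6, -11.1, 117.5]
orientation: [2.346, 2.085, 0.005]
ft_force: [0.0, 0.8, 0.6]
width: 26.6
```

```bash
python3 - <<'E'
from h import *
delta([613,-10,115],83.3)
im=get_image("wrist");cv2.imwrite("pics/w7.png",im)
print(place_of("wrist","nest_floor"))
delta([613,-10,115],83.3)
E
```

```text
t 6.8 p [615.6 -11.1 117.5] xang 83.27 tilt [ 4.3e-03 -2.0e-04 -1.0e+00] F [0.  0.8 0.6] w 26.6
delta [ 0.0008 -0.0027  0.0025] roll -0.0005
[{'location': [619.1, 24.2, 18.0], 'conf': 0.92}]
t 6.9 p [615.3 -11.3 117.3] xang 83.25 tilt [ 4.1e-03 -1.0e-04 -1.0e+00] F [0.  0.2 0.2] w 26.5
delta [ 0.001  -0.0024  0.0023] roll -0.0009
```

View pics/w7.png

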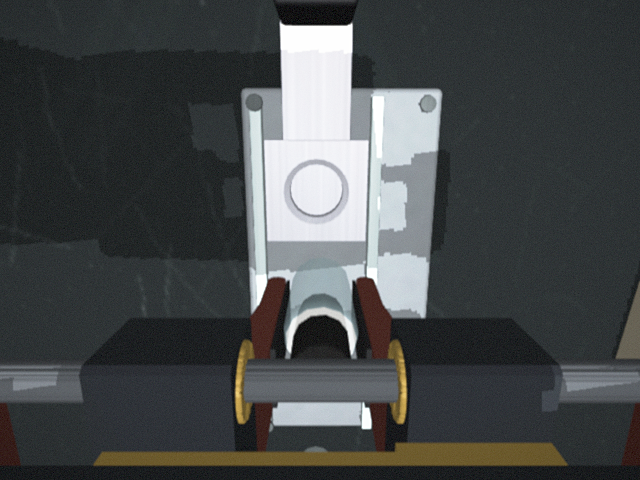

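```bash
python3 - <<'E'
from h import *
im=cv2.imread("pics/w7.png")
cv2.imwrite("pics/w7n.png",cv2.resize(im[145:235,270:365],None,fx=8,fy=6.5,interpolation=cv2.INTER_CUBIC))
n=back("wrist",(317,191),32);o,R,p=pose()
print(n,R.T@(n-p))
a=np.linspace(0,6.28,60)
for z,r in((32,19),(28.5,15.5)):
    q=proj("wrist",np.c_[n[0]+r*np.cos(a),n[1]+r*np.sin(a),z+0*a]);print(q.min(0),q.max(0))
# vial rim and foot predicted with current grasp
for z in(55,0):
    c=p+R@np.array([0,0,34.2-z]); q=proj("wrist",c+np.c_[13.5*np.cos(a),13.5*np.sin(a),0*a]);print("vial",z,q.min(0),q.max(0))
cv2.imwrite("pics/w7v.png",cv2.resize(im[250:350,260:380],None,fx=6,fy=6,interpolation=cv2.INTER_CUBIC))
E
```

```text
[617.00736517  27.08082641  32.        ] [38.28219673 -3.14500287 85.28717622]
[284.06728432 157.47114245] [349.91487966 223.18319776]
[290.5502893 163.3115765] [343.49797196 216.17537096]
vial 55 [285.03664329 306.7188544 ] [362.44278    376.56887942]
vial 0 [294.7731865  258.45959138] [351.04649643 311.26650807]
```

View pics/w7n.png

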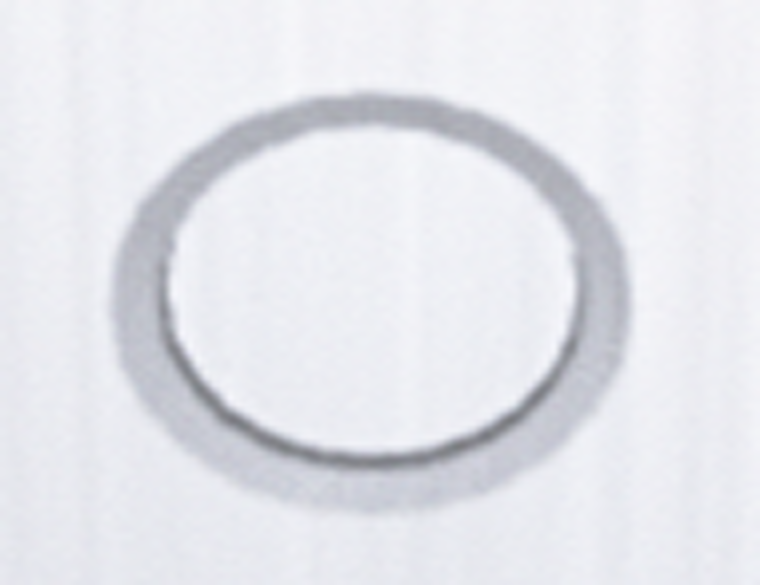

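View pics/w7v.png

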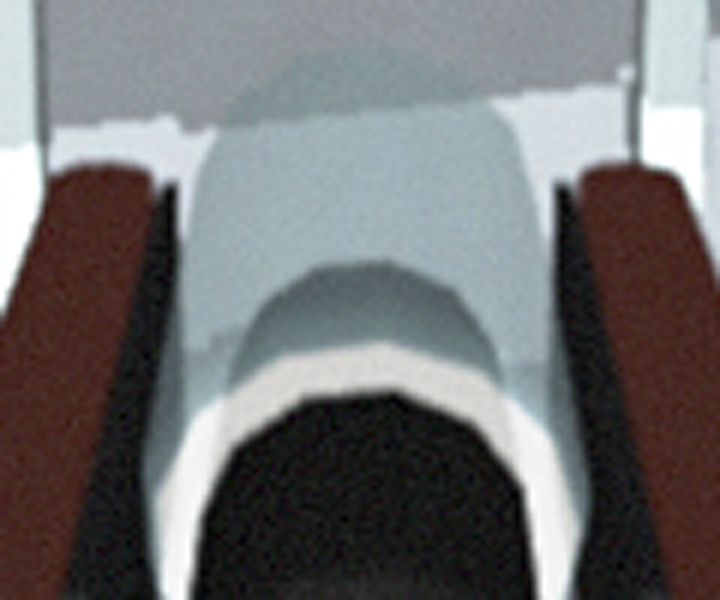

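Relative to the vial in hand, the nest is about 37 mm ahead in tool x and −2 mm in tool y. I'll hover just above it and check through the glass.

move_arm --pt "255 0.02 -0.001 0.0 0" --pt "255 0.037 -0.002 0.02 0" --pt "255 0.037 -0.002 0.042 0" --pt "255 0.037 -0.002 0.042 0" --pt "255 0.037 -0.002 0.042 0"

```text
t: 7.32
ee_pos: [615.9, 25.6, 73.2]
orientation: [-2.348, -2.087, 0.001]
ft_force: [-0.2, 0.6, 0.3]
width: 26.5
```

move_arm --pt "255 0 0 0 0" --pt "255 0 0 0 0" --pt "255 0 0 0 0" --pt "255 0 0 0 0"

```text
t: 7.65
ee_pos: [616.7, 25.3, 73.8]
orientation: [2.348, 2.085, 0.002]
ft_force: [-0.2, -0.2, -0.1]
width: 26.1
```

```bash
python3 - <<'E'
from h import *
delta([617.3,26,73],83.3)
im=get_image("wrist");cv2.imwrite("pics/w8.png",cv2.resize(im[220:370,230:410],None,fx=4,fy=4,interpolation=cv2.INTER_CUBIC))
im=get_image("side");u,v=proj("side",[617.3,26,35])[0].astype(int);cv2.imwrite("pics/s8.png",cv2.resize(im[v-50:v+50,u-65:u+65],None,fx=6,fy=6,interpolation=cv2.INTER_CUBIC));print(u-65,v-50)
E
```

```text
t 7.65 p [616.7  25.3  73.8] xang 83.21 tilt [ 0.0016  0.     -1.    ] F [-0.2 -0.2 -0.1] w 26.1
delta [0.0008 0.0005 0.0008] roll -0.0016
220 215
```

View pics/w8.png

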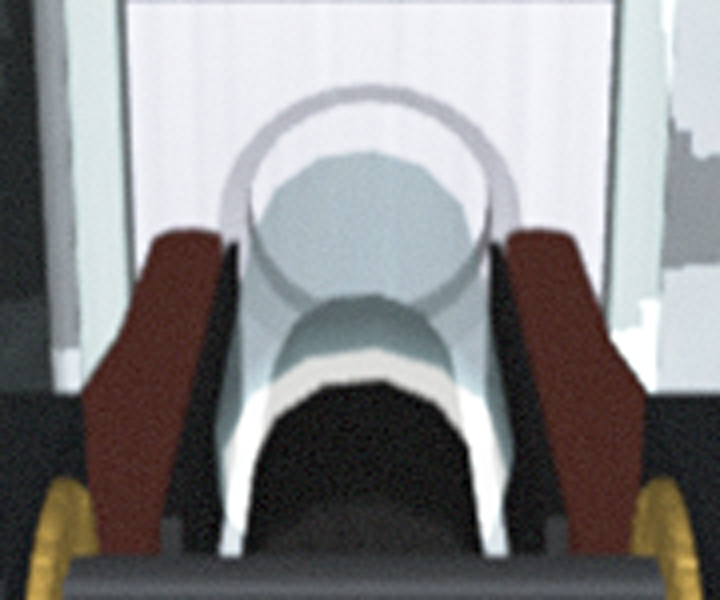

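View pics/s8.png

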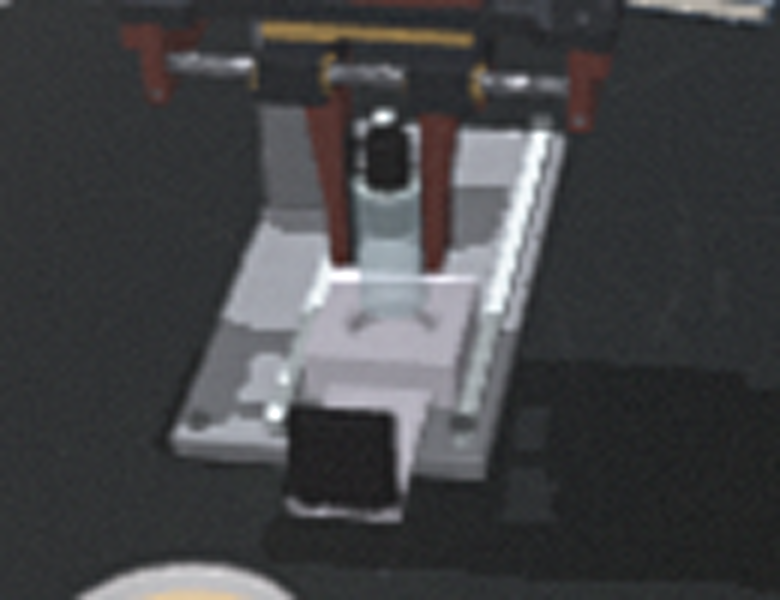

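Through the glass, the foot (centre u≈367 in the crop) is centred sideways in the hole (≈369). Next I'll check the fore-aft fit numerically.

```bash
python3 - <<'E'
from h import *
o,R,p=pose();a=np.linspace(0,6.28,90)
for nm,z,r,off in (("foot",p[2]-34.2,13.5,0),("outer",32,19,0),("inner",28.5,15.5,0),("outer+3",32,19,3)):
    c=p+R@np.array([off,0,p[2]-z]); q=proj("wrist",c+np.c_[r*np.cos(a),r*np.sin(a),0*a]);q=(q-[230,220])*4;print(nm,q.min(0).round(),q.max(0).round())
E
```

```text
foot [259. 154.] [484. 365.]
outer [218.  93.] [524. 381.]
inner [249. 113.] [494. 344.]
outer+3 [218.  69.] [525. 359.]
```

The nest is about 1 mm further ahead. I'll correct and lower the vial.

move_arm --pt "255 0.001 0.0004 0.003 0" --pt "255 0.001 0.0004 0.007 0" --pt "255 0.001 0.0004 0.011 0" --pt "255 0.001 0.0004 0.014 0" --pt "255 0.001 0.0004 0.016 0"

```text
t: 8.17
ee_pos: [616.3, 26.6, 55.9]
orientation: [-2.348, -2.086, 0.001]
ft_force: [-0.5, 0.1, -1.2]
width: 26.5
```

move_arm --pt "255 0 0 0.001 0" --pt "255 0 0 0.002 0" --pt "255 0 0 0.002 0" --pt "255 0 0 0.002 0"

```text
t: 8.5
ee_pos: [616.7, 26.6, 54.7]
orientation: [2.349, 2.087, 0.0]
ft_force: [0.5, -0.2, -0.5]
width: 26.4
```

move_arm --pt "255 0 0 0.0007 0" --pt "255 0 0 0.0007 0" --pt "255 0 0 0.0007 0"

```text
t: 8.75
ee_pos: [616.8, 26.5, 54.2]
orientation: [2.348, 2.086, 0.0]
ft_force: [1.1, -0.3, -0.5]
width: 26.5
```

```bash
python3 - <<'E'
from h import *
delta([617.3,26,73],83.3)
im=get_image("wrist");cv2.imwrite("pics/w9.png",cv2.resize(im[220:370,230:410],None,fx=4,fy=4,interpolation=cv2.INTER_CUBIC))
im=get_image("side");u,v=285,265;cv2.imwrite("pics/s9.png",cv2.resize(im[v-50:v+50,u-65:u+65],None,fx=6,fy=6,interpolation=cv2.INTER_CUBIC))
E
```

```text
t 8.75 p [616.8  26.5  54.2] xang 83.24 tilt [ 2.e-04 -0.e+00 -1.e+00] F [ 1.1 -0.3 -0.5] w 26.5
delta [-0.0005  0.0006 -0.0188] roll -0.001
```

View pics/w9.png

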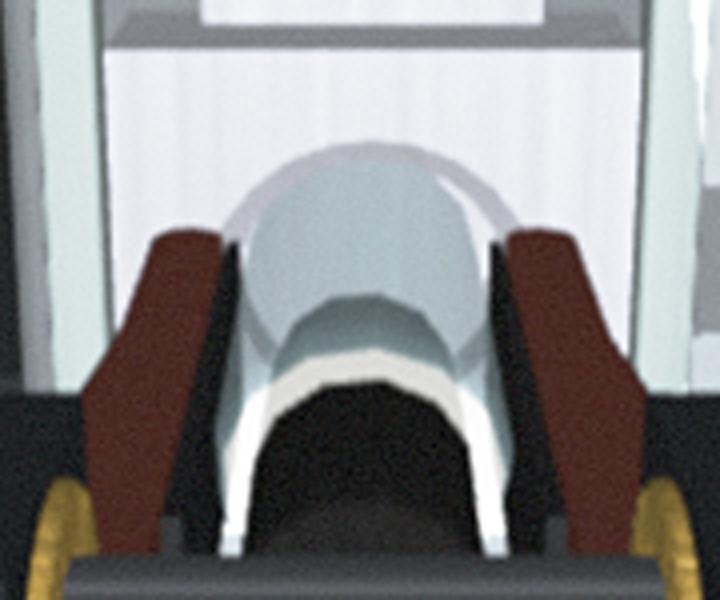

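View pics/s9.png

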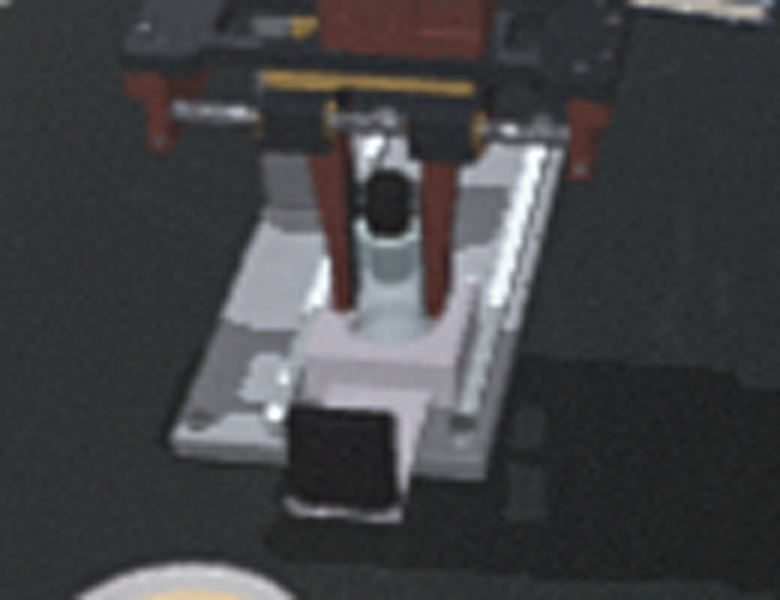

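The vial is fully seated: the side view shows the foot inside the hole and the wrist view shows it concentric. I'll release it.

move_arm --pt "150 0 0 0 0" --pt "100 0 0 0 0" --pt "60 0 0 0 0" --pt "30 0 0 0 0" --pt "0 0 0 0 0"

```text
t: 9.27
ee_pos: [616.7, 26.5, 54.1]
orientation: [2.349, 2.087, 0.0]
ft_force: [-0.9, -0.8, 0.3]
width: 56.1
```

move_arm --pt "0 0 0 0 0" --pt "0 0 0 0 0" --pt "0 0 0 0 0" --pt "0 0 0 0 0" --pt "0 0 0 0 0"

```text
t: 9.68
ee_pos: [616.7, 26.5, 54.0]
orientation: [-2.349, -2.087, 0.0]
ft_force: [0.6, -0.2, 0.4]
width: 87.0
```

move_arm --pt "0 0 0 -0.02 0" --pt "0 0 0 -0.05 0" --pt "0 0 0 -0.09 0" --pt "0 0 0 -0.1 0" --pt "0 0 0 -0.1 0"

```text
t: 10.1
ee_pos: [619.1, 26.6, 157.8]
orientation: [2.345, 2.084, 0.008]
ft_force: [0.7, -0.6, -0.6]
width: 87.8
```

```bash
python3 - <<'E'
from h import *
delta([632,155,150],83.3)
im=get_image("wrist");cv2.imwrite("pics/w10.png",im)
im=get_image("side");u,v=285,265;cv2.imwrite("pics/s10.png",cv2.resize(im[v-50:v+50,u-65:u+65],None,fx=6,fy=6,interpolation=cv2.INTER_CUBIC))
for c in("side","wrist"): print(place_of(c,"tab"))
E
```

```text
t 10.1 p [619.1  26.6 157.8] xang 83.24 tilt [ 7.e-03  2.e-04 -1.e+00] F [ 0.7 -0.6 -0.6] w 87.8
delta [ 0.129  -0.0024  0.0079] roll -0.0011
[{'location': [627.5, 127.0, 42.2], 'conf': 0.57}, {'location': [612.6, 23.7, 21.4], 'conf': 0.47}]
[{'location': [629.3, 124.3, 41.9], 'conf': 0.88}]
```

View pics/w10.png

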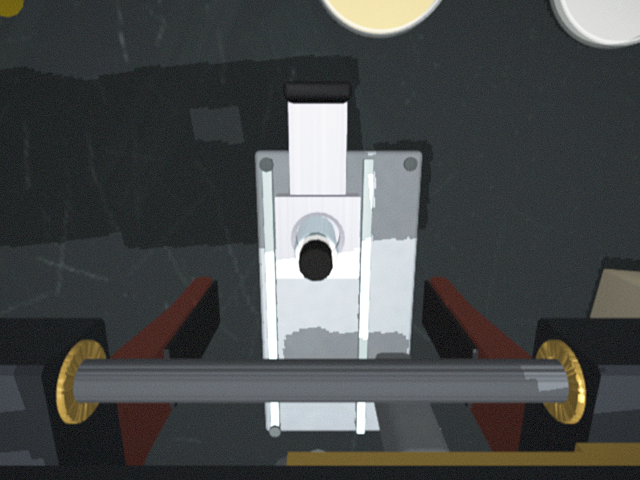

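View pics/s10.png

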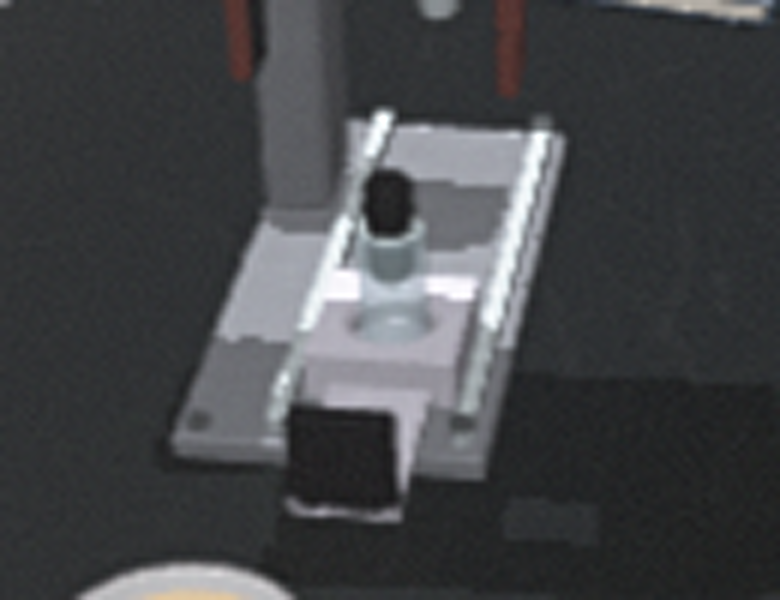

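The vial stands in the nest by itself and the tab is at (318,92) in the wrist view. I'll close the fingers and move beyond the tab.

move_arm --pt "255 0.03 -0.002 0 0" --pt "255 0.065 -0.002 0 0" --pt "255 0.1 -0.002 0 0" --pt "255 0.13 -0.002 0 0" --pt "255 0.135 -0.002 0.01 0"

```text
t: 10.72
ee_pos: [631.2, 165.2, 143.6]
orientation: [-2.345, -2.09, -0.003]
ft_force: [0.6, 0.5, 0.6]
width: 57.9
```

move_arm --pt "255 0 0 0.02 0" --pt "255 0 0 0.045 0" --pt "255 0 0 0.07 0" --pt "255 0 0 0.095 0" --pt "255 0 0 0.095 0"

```text
t: 11.13
ee_pos: [625.8, 159.3, 42.2]
orientation: [-2.345, -2.083, 0.016]
ft_force: [-1.0, -0.2, -0.3]
width: 24.8
```

move_arm --pt "255 0 0 0 0" --pt "255 0 0 0 0" --pt "255 0 0 0 0"

```text
t: 11.38
ee_pos: [631.5, 160.8, 50.3]
orientation: [2.348, 2.086, 0.003]
ft_force: [-0.4, 0.3, 0.8]
width: 4.5
```

```bash
python3 - <<'E'
from h import *
delta([628.5+.117*12,126+.993*12,50],83.3)
im=get_image("wrist");cv2.imwrite("pics/w11.png",im[200:480])
im=get_image("side");u,v=285,275;cv2.imwrite("pics/s11.png",cv2.resize(im[v-50:v+50,u-65:u+65],None,fx=6,fy=6,interpolation=cv2.INTER_CUBIC))
E
```

```text
t 11.3833 p [631.5 160.8  50.3] xang 83.23 tilt [ 1.9e-03  4.0e-04 -1.0e+00] F [-0.4  0.3  0.8] w 4.5
delta [-0.0229  0.0011  0.0003] roll -0.0012
```

View pics/s11.png

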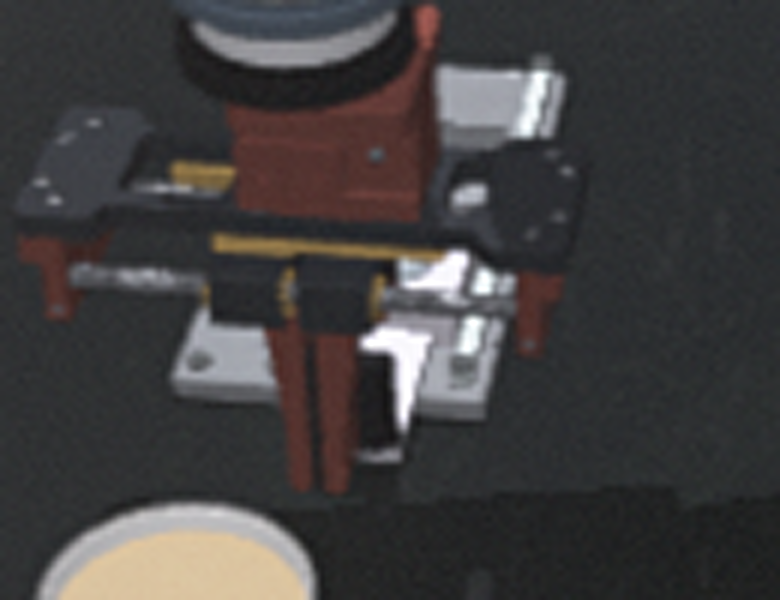

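The fingers stand outside the tab. Now I push along the rails, watching the force.

move_arm --pt "255 -0.006 0.001 0 0" --pt "255 -0.012 0.001 0 0" --pt "255 -0.018 0.001 0 0" --pt "255 -0.023 0.001 0 0" --pt "255 -0.027 0.001 0 0"

```text
t: 11.9
ee_pos: [628.4, 133.2, 49.3]
orientation: [-2.349, -2.086, -0.001]
ft_force: [-0.3, 2.1, 1.0]
width: 0.5
```

move_arm --pt "255 -0.005 0 0 0" --pt "255 -0.011 0 0 0" --pt "255 -0.017 0 0 0" --pt "255 -0.023 0 0 0" --pt "255 -0.03 0 0 0"

```text
t: 12.32
ee_pos: [624.9, 103.7, 49.1]
orientation: [2.348, 2.087, 0.0]
ft_force: [-0.2, 2.6, 2.1]
width: 0.2
```

move_arm --pt "255 -0.007 0 0 0" --pt "255 -0.014 0 0 0" --pt "255 -0.021 0 0 0" --pt "255 -0.028 0 0 0" --pt "255 -0.035 0 0 0"

```text
t: 12.73
ee_pos: [620.7, 68.6, 49.1]
orientation: [2.349, 2.086, 0.0]
ft_force: [0.8, 1.0, 2.1]
width: 0.2
```

```bash
python3 - <<'E'
from h import *
delta([615.3,15.2,50],83.3)
im=get_image("wrist");cv2.imwrite("pics/w12.png",im)
im=get_image("side");u,v=285,255;cv2.imwrite("pics/s12.png",cv2.resize(im[v-60:v+60,u-65:u+65],None,fx=5,fy=5,interpolation=cv2.INTER_CUBIC))
E
```

```text
t 12.7333 p [620.7  68.6  49.1] xang 83.23 tilt [ 2.e-04  0.e+00 -1.e+00] F [0.8 1.  2.1] w 0.2
delta [-0.0537  0.0009 -0.0009] roll -0.0011
```

View pics/s12.png

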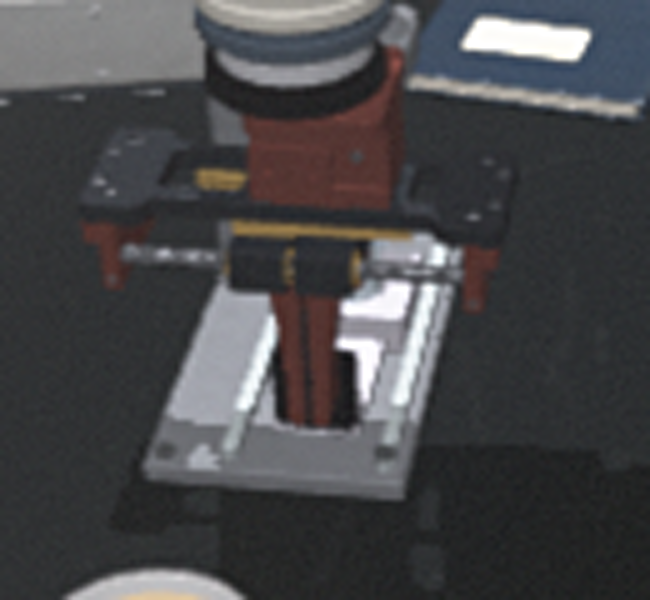

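The carriage is moving under about 2 N, with the fingers on the tab. I'll continue, then slow down near home.

move_arm --pt "255 -0.007 0 0 0" --pt "255 -0.014 0 0 0" --pt "255 -0.021 0 0 0" --pt "255 -0.028 0 0 0" --pt "255 -0.035 0 0 0"

```text
t: 13.25
ee_pos: [616.2, 33.9, 48.8]
orientation: [-2.348, -2.086, 0.001]
ft_force: [-0.2, 2.0, -0.9]
width: 0.6
```

move_arm --pt "255 -0.004 0 0 0" --pt "255 -0.007 0 0 0" --pt "255 -0.01 0 0 0" --pt "255 -0.012 0 0 0" --pt "255 -0.013 0 0 0"

```text
t: 13.67
ee_pos: [614.9, 21.5, 48.9]
orientation: [-2.348, -2.086, 0.001]
ft_force: [-0.4, 2.1, -1.5]
width: 0.4
```

move_arm --pt "255 -0.001 0 0 0" --pt "255 -0.002 0 0 0" --pt "255 -0.002 0 0 0"

```text
t: 13.92
ee_pos: [614.9, 19.6, 49.1]
orientation: [2.348, 2.087, -0.0]
ft_force: [-1.1, 1.2, -0.2]
width: 0.4
```

move_arm --pt "255 -0.001 0 0 0" --pt "255 -0.002 0 0 0" --pt "255 -0.003 0 0 0" --pt "255 -0.003 0 0 0"

```text
t: 14.25
ee_pos: [614.5, 16.6, 49.1]
orientation: [2.349, 2.086, 0.0]
ft_force: [-0.3, 1.3, -0.2]
width: 0.1
```

move_arm --pt "255 -0.001 0 0 0" --pt "255 -0.002 0 0 0" --pt "255 -0.002 0 0 0"

```text
t: 14.5
ee_pos: [614.6, 16.4, 49.2]
orientation: [-2.348, -2.085, -0.003]
ft_force: [1.2, 10.5, -0.3]
width: 0.6
```

The force rose to 10.5 N with no further travel, so the carriage is on its end stop. One small firming push, then I back off.

move_arm --pt "255 -0.001 0 0 0" --pt "255 -0.001 0 0 0" --pt "255 -0.001 0 0 0"

```text
t: 14.75
ee_pos: [614.5, 16.4, 49.2]
orientation: [-2.348, -2.085, -0.004]
ft_force: [1.1, 15.6, 0.2]
width: 0.2
```

move_arm --pt "255 0.002 0 0 0" --pt "255 0.01 0 0 0" --pt "255 0.03 0 0 0" --pt "255 0.06 0 0 0" --pt "255 0.06 0 0 0"

```text
t: 15.17
ee_pos: [622.4, 76.8, 49.5]
orientation: [2.346, 2.088, 0.003]
ft_force: [-0.1, 0.5, 0.6]
width: 0.0
```

```bash
python3 - <<'E'
from h import *
delta([602.5,-94,230],83.3)
im=get_image("wrist");cv2.imwrite("pics/w13.png",im)
im=get_image("side");u,v=290,235;cv2.imwrite("pics/s13.png",cv2.resize(im[v-70:v+70,u-65:u+65],None,fx=4.2,fy=4.2,interpolation=cv2.INTER_CUBIC));print(u-65,v-70)
for c in("side","wrist"): print(place_of(c,"tab"),place_of(c,"plunger_top"))
E
```

```text
t 15.1667 p [622.4  76.8  49.5] xang 83.35 tilt [ 2.2e-03  6.0e-04 -1.0e+00] F [-0.1  0.5  0.6] w 0.0
delta [-0.1718  0.0004 -0.1806] roll 0.0009
225 165
[{'location': [612.2, 4.9, 39.3], 'conf': 0.8}] [{'location': [606.9, -96.4, 197.9], 'conf': 0.58}]
[{'location': [611.1, 4.0, 40.7], 'conf': 0.63}] []
```

View pics/s13.png

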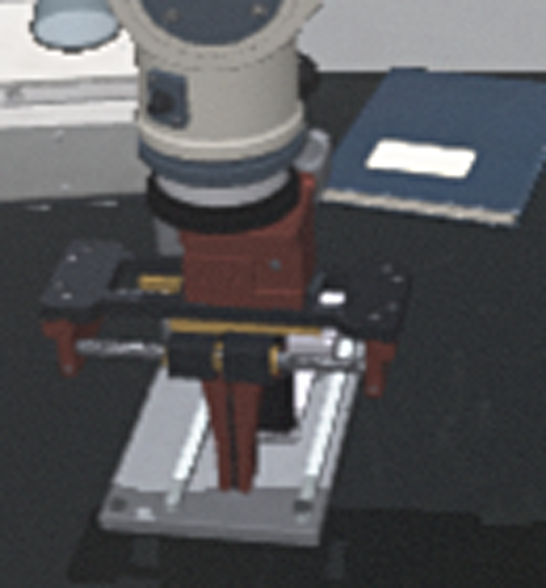

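View pics/w13.png

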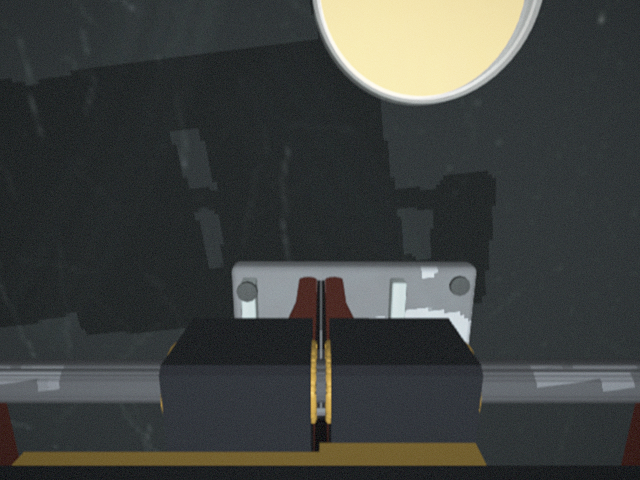

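The carriage is at home: the tab now reads (611.5,4.5), about 99 mm from the ram axis. Next I rise and go over the knob at about (602.7,−93.5).

move_arm --pt "255 0 0 -0.04 0" --pt "255 0 0 -0.08 0" --pt "255 0 0 -0.12 0" --pt "255 -0.01 0 -0.16 0" --pt "255 -0.03 0 -0.19 0"

```text
t: 15.88
ee_pos: [618.5, 43.7, 242.6]
orientation: [2.346, 2.086, 0.004]
ft_force: [1.7, -0.3, 0.3]
width: 0.7
```

move_arm --pt "255 -0.035 0 -0.005 0" --pt "255 -0.07 0 -0.005 0" --pt "255 -0.105 0 -0.005 0" --pt "255 -0.14 0 -0.005 0" --pt "255 -0.14 0 -0.005 0"

```text
t: 16.3
ee_pos: [600.0, -101.5, 244.3]
orientation: [2.353, 2.08, -0.002]
ft_force: [-0.5, 0.7, 0.3]
width: 0.5
```

move_arm --pt "255 0 0 0 0" --pt "255 0 0 0 0" --pt "255 0 0 0 0"

```text
t: 16.55
ee_pos: [601.1, -94.8, 243.9]
orientation: [-2.348, -2.087, 0.0]
ft_force: [-0.5, 0.8, 0.7]
width: 0.8
```

```bash
python3 - <<'E'
from h import *
delta([602.7,-93.5,218],83.3)
im=get_image("wrist");cv2.imwrite("pics/w14.png",im)
im=get_image("side");u,v=290,215;cv2.imwrite("pics/s14.png",cv2.resize(im[v-75:v+75,u-65:u+65],None,fx=4,fy=4,interpolation=cv2.INTER_CUBIC))
im=get_image("top");cv2.imwrite("pics/t14.png",cv2.resize(im[120:250,300:480],None,fx=4,fy=4,interpolation=cv2.INTER_CUBIC))
E
```

```text
t 16.55 p [601.1 -94.8 243.9] xang 83.26 tilt [-2.e-04  3.e-04 -1.e+00] F [-0.5  0.8  0.7] w 0.8
delta [0.0015 0.0014 0.0259] roll -0.0007
```

View pics/s14.png

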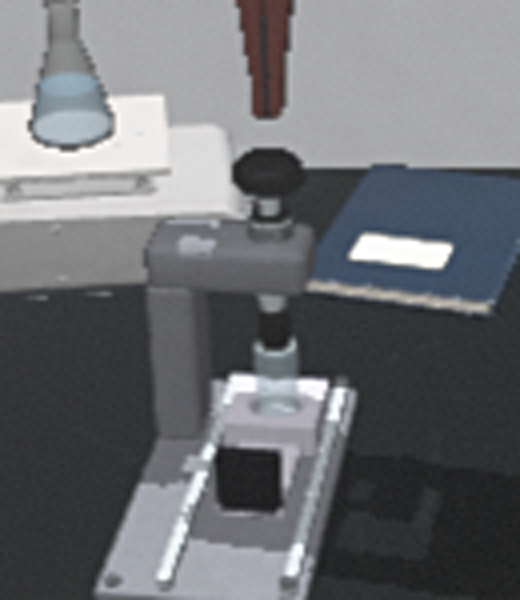

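View pics/w14.png

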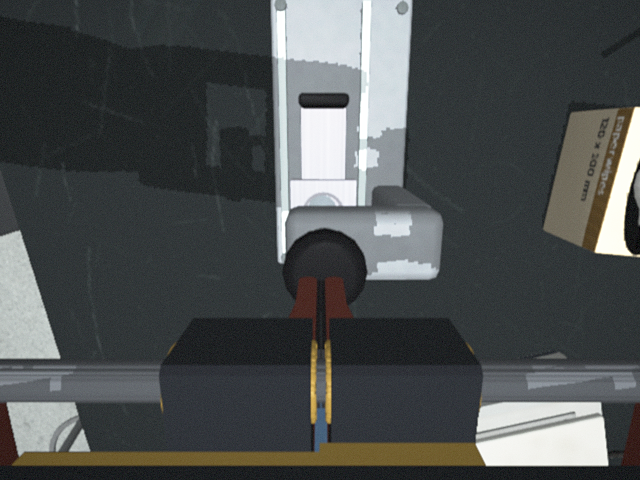

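The side view shows the vial directly under the ram foot and the fingertips above the knob. In the wrist view the knob is at (325,270). A quick centring check follows.

```bash
python3 - <<'E'
from h import *
print(back("wrist",(325,269),195)); delta([602.7,-93.5,218],83.3)
E
```

```text
[602.81811781 -91.30227129 195.        ]
t 16.7 p [601.3 -94.4 244. ] xang 83.32 tilt [-1.e-04  1.e-04 -1.e+00] F [-0.3  1.2  0.6] w 0.3
delta [0.001  0.0013 0.026 ] roll 0.0004
```

move_arm --pt "255 0.0015 0.0012 0.008 0" --pt "255 0.0015 0.0012 0.016 0" --pt "255 0.0015 0.0012 0.022 0" --pt "255 0.0015 0.0012 0.026 0" --pt "255 0.0015 0.0012 0.028 0"

```text
t: 17.12
ee_pos: [602.0, -93.9, 214.7]
orientation: [-2.347, -2.086, 0.002]
ft_force: [-0.8, -0.7, 0.1]
width: 0.5
```

move_arm --pt "255 0 0 0.001 0" --pt "255 0 0 0.003 0" --pt "255 0 0 0.004 0" --pt "255 0 0 0.005 0" --pt "255 0 0 0.006 0"

```text
t: 17.53
ee_pos: [602.5, -94.1, 210.3]
orientation: [-2.349, -2.087, -0.0]
ft_force: [-2.3, 0.7, 3.2]
width: 0.2
```

In contact at 3.2 N, which is the spring. I'll continue gently.

move_arm --pt "255 0 0 0.001 0" --pt "255 0 0 0.002 0" --pt "255 0 0 0.003 0" --pt "255 0 0 0.004 0" --pt "255 0 0 0.005 0"

```text
t: 17.95
ee_pos: [602.6, -94.1, 205.7]
orientation: [2.348, 2.087, 0.0]
ft_force: [-3.9, 0.7, 9.6]
width: 0.7
```

move_arm --pt "255 0 0 0.0007 0" --pt "255 0 0 0.0014 0" --pt "255 0 0 0.002 0" --pt "255 0 0 0.0027 0" --pt "255 0 0 0.0033 0"

```text
t: 18.37
ee_pos: [602.5, -94.1, 202.4]
orientation: [2.348, 2.087, 0.0]
ft_force: [-4.7, 1.7, 8.9]
width: 0.6
```

About 11.6 mm of travel at 9 N, spring plus stopper. From here I take small steps.

move_arm --pt "255 0 0 0.0004 0" --pt "255 0 0 0.0008 0" --pt "255 0 0 0.001 0" --pt "255 0 0 0.001 0"

```text
t: 18.7
ee_pos: [602.5, -94.1, 201.4]
orientation: [2.348, 2.086, 0.0]
ft_force: [-4.3, 1.2, 8.9]
width: 0.6
```

move_arm --pt "255 0 0 0.0004 0" --pt "255 0 0 0.0008 0" --pt "255 0 0 0.001 0" --pt "255 0 0 0.001 0"

```text
t: 19.03
ee_pos: [602.6, -94.1, 200.4]
orientation: [2.348, 2.087, 0.0]
ft_force: [-4.4, 2.0, 7.1]
width: 0.7
```

move_arm --pt "255 0 0 0.0004 0" --pt "255 0 0 0.0008 0" --pt "255 0 0 0.001 0" --pt "255 0 0 0.001 0"

```text
t: 19.37
ee_pos: [602.5, -94.1, 199.4]
orientation: [2.348, 2.087, 0.0]
ft_force: [-4.6, 1.6, 8.7]
width: 0.2
```

move_arm --pt "255 0 0 0.0004 0" --pt "255 0 0 0.0008 0" --pt "255 0 0 0.001 0" --pt "255 0 0 0.001 0"

```text
t: 19.7
ee_pos: [602.5, -94.1, 198.4]
orientation: [2.348, 2.086, 0.0]
ft_force: [-4.2, 1.9, 9.0]
width: 0.2
```

move_arm --pt "255 0 0 0.0004 0" --pt "255 0 0 0.0008 0" --pt "255 0 0 0.001 0" --pt "255 0 0 0.001 0"

```text
t: 20.03
ee_pos: [602.5, -94.1, 197.7]
orientation: [2.348, 2.086, 0.0]
ft_force: [-5.2, 2.3, 10.9]
width: 0.9
```

move_arm --pt "255 0 0 0.0003 0" --pt "255 0 0 0.0005 0" --pt "255 0 0 0.0005 0"

```text
t: 20.28
ee_pos: [602.6, -94.1, 197.5]
orientation: [2.348, 2.086, 0.0]
ft_force: [-6.9, 2.0, 13.0]
width: 0.8
```

On the stop: 13 N with almost no further travel. I'll increase towards 17 N.

move_arm --pt "255 0 0 0.0003 0" --pt "255 0 0 0.0006 0" --pt "255 0 0 0.0006 0"

```text
t: 20.53
ee_pos: [602.6, -94.1, 197.3]
orientation: [2.348, 2.086, 0.0]
ft_force: [-7.3, 1.9, 15.6]
width: 0.6
```

move_arm --pt "255 0 0 0.0003 0" --pt "255 0 0 0.0004 0" --pt "255 0 0 0.0004 0"

```text
t: 20.78
ee_pos: [602.6, -94.1, 197.2]
orientation: [2.348, 2.086, 0.001]
ft_force: [-8.1, 1.0, 17.8]
width: 0.7
```

move_arm --pt "255 0 0 0 0" --pt "255 0 0 0 0" --pt "255 0 0 0 0" --pt "255 0 0 0 0"

```text
t: 21.12
ee_pos: [602.6, -94.1, 197.2]
orientation: [2.348, 2.086, 0.001]
ft_force: [-9.4, 3.1, 18.7]
width: 0.1
```

move_arm --pt "255 0 0 0 0" --pt "255 0 0 0 0" --pt "255 0 0 0 0" --pt "255 0 0 0 0"

```text
t: 21.45
ee_pos: [602.6, -94.1, 197.2]
orientation: [2.348, 2.086, 0.001]
ft_force: [-8.8, 2.5, 17.1]
width: 0.3
```

Held at 17–19 N for more than 0.6 s, about 16.8 mm down. Now I'll release slowly, going straight up.

move_arm --pt "255 0 0 -0.003 0" --pt "255 0 0 -0.007 0" --pt "255 0 0 -0.011 0" --pt "255 0 0 -0.015 0" --pt "255 0 0 -0.019 0"

```text
t: 21.87
ee_pos: [602.7, -94.2, 214.5]
orientation: [2.348, 2.086, 0.0]
ft_force: [-1.9, 1.6, 1.5]
width: 0.6
```

move_arm --pt "255 0 0 -0.01 0" --pt "255 0 0 -0.03 0" --pt "255 0 0 -0.06 0" --pt "255 0 0 -0.08 0" --pt "255 0 0 -0.08 0"

```text
t: 22.28
ee_pos: [605.4, -94.7, 299.6]
orientation: [2.343, 2.082, 0.009]
ft_force: [0.7, 0.5, 0.2]
width: 0.4
```

```bash
python3 - <<'E'
from h import *
delta([602.7,-93.5,218],83.3)
im=get_image("side");cv2.imwrite("pics/s15full.png",im);u,v=290,215;cv2.imwrite("pics/s15.png",cv2.resize(im[v-75:v+75,u-65:u+65],None,fx=4,fy=4,interpolation=cv2.INTER_CUBIC))
print(place_of("side","tab"),place_of("side","plunger_top"),place_of("side","vial"),place_of("side","vial_stray"),place_of("side","vial_violet"))
E
```

```text
t 22.2833 p [605.4 -94.7 299.6] xang 83.24 tilt [ 0.0088 -0.0017 -1.    ] F [0.7 0.5 0.2] w 0.4
delta [ 0.001  -0.0035  0.0816] roll -0.0011
[] [{'location': [606.2, -94.7, 199.9], 'conf': 0.49}] [{'location': [437.0, 361.4, -8.0], 'conf': 0.83}, {'location': [427.9, 209.3, -0.9], 'conf': 0.82}, {'location': [600.2, -88.4, 23.5], 'conf': 0.7}] [{'location': [558.2, 272.3, 1.2], 'conf': 0.64}] [{'location': [610.2, 4.4, 39.3], 'conf': 0.68}, {'location': [508.3, 364.4, -0.3], 'conf': 0.64}]
```

View pics/s15.png

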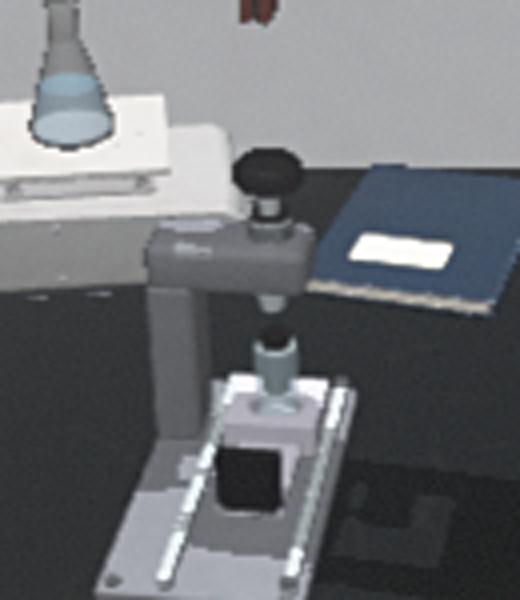

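View pics/s15full.png

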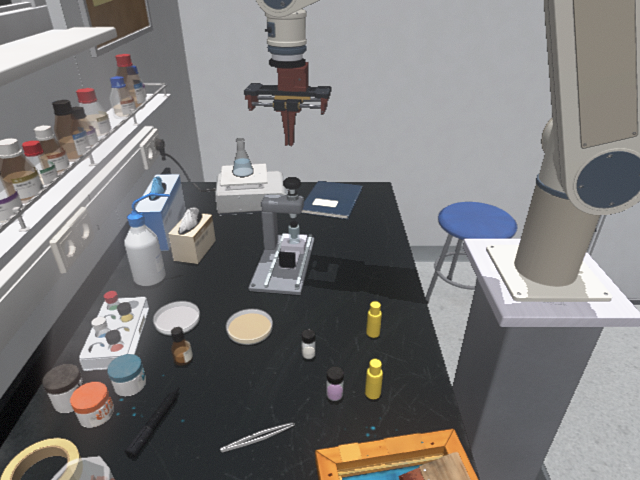

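The plunger is fully back up, with the knob at crop v≈172 as before. The stopper is pushed in and the vial stands in the nest under the ram. The tab has not moved, nor have the bystanders at (309,345) and (335,385). Handing in.

move_arm --pt "255 0 0 0 0" --pt "255 0 0 0 0" --pt "255 0 0 0 0"

```text
t: 22.83
ee_pos: [602.4, -94.1, 293.7]
orientation: [-2.348, -2.086, 0.001]
ft_force: [0.2, -0.5, -0.1]
width: 0.2
```

```bash
python3 -c "
from workcell import *
print(close_job())"
```

```text
the job is handed in; nothing more can be done
None
```

I handed the job in at about 23 s with every step done in order; it reports no verdict.

- **Vial and carriage:** I stood the dark-stoppered vial in the nest and pushed the carriage home by its tab. At its end stop the push rose to 15.6 N with no further travel.
- **Pressing:** The depth stop was about 16.5 mm down, found by feel. I held the plunger on it for over half a second at 17–19 N (highest reading 18.7 N), then let it spring back.
- **Last checks:** The final side picture shows the plunger fully up, the stopper pushed in, and the vial upright in the nest under the ram. The tab is where the push left it. The two capped vials and both yellow look-alikes are in place to within the networks' few millimetres, and the gripper is clear above the press.
- **Disagreements:**
  - During the press I also read 5 to 9 N of sideways force on the knob, which had no visible effect.
  - In that last picture the network did not report the tab by name. It gave a false "vial_violet" at the tab's position, which I judged from the picture.

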